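Tip two tin crates to find the stamped one and push it to the dispatch line

ROBOT

A 6-joint arm with a two-finger parallel gripper is mounted at the origin on the work surface. World frame = base frame: x ahead of the robot, y to its left, z up, the work surface at z = 0. Lengths are in m, angles in rad, forces in N, time in s.
With the tool pointing down it reaches from about 0.25 to 0.85 m from the base axis. Payload 12.5 kg.
Tool frame: the origin (TCP) lies at the very end of the fingers, on their centre line; the grasp point (between the pads) lies 19 mm behind it; z points along the fingers, y is the line along which they close (so a half turn about z gives the same grasp; the last joint's range is limited). The gripper opens to 93 mm and grips with 3 to 60 N. Pads are 15 mm wide; open, the fingers measure 128 mm over their backs; the gripper's body (75 mm by 188 mm) begins 65 mm behind the grasp point.
Start: joints at [1.066, 0.351, 1.652, -0, 1.139, -0.085], TCP at [0.224, 0.502, 0.219] pointing down, gripper open.
Joint ranges: [-2.75, 2.75], [-0.79, 2.1], [0.01, 2.65], [-1.57, 4.71], [0.07, 3.14], [-2.87, 2.87]. Speed limits (rad/s): [2.22, 2.22, 2.79, 3.14, 3.14, 3.14].

INTERFACE

Orientations are given as a unit quaternion [w, x, y, z].
In Python, from cell import robot, optics gives the robot as it stands.
- The arm moves only by the tool step_arm, never from a script. Its argument "deltas" is a list of rows, each a list of 7 numbers: the shift along the tool's x, y, z in m, then the turn, a rotation vector about the tool's x, y, z in rad, then the finger opening in m, from 0 to 0.093. A call has exactly 10 rows; each row shifts and turns the commanded pose from where the row before left it, along the tool's axes as they then stand; what a row does not reach is not made up. A row lasts 1/12 s, in which the tool goes at most 41.7 mm and 7.16 degrees, less where a joint would pass 70% of its speed; a pose out of reach is approached as far as the arm can. A call with a gripper value outside its range is refused whole. The fingers move at their own pace and stop on an object; "squeeze" is the grip in N (left out, the last holds). Time passes only in rows, so rows that do not move let the fingers close, or fill a call up. It gives the time, the measured TCP pose, the force, the opening and the grip force at its end, in the units of the state.
- robot.get_obs(): the state, without advancing time (a new reading comes with each control period).
- optics.grab_frame(name): name is "scene" or "side" or "wrist"; returns a dict with "frame" (480x640x3 uint8, red, green, blue), "fx", "fy", "cx", "cy" (pixels), "k1" (the pictures are not rectified: a ray, as slopes to the right and down, at radius r is drawn at 1 + k1 r^2 times it, then the intrinsics apply), "R" (3x3) and "t" (3): a world point X has camera coordinates R X + t; the wrist camera has in their place "hand_eye" (4x4, takes a point from camera to tool coordinates, whose origin is the TCP and whose axes are the flange's). Camera axes: x right, y down, z forward; pixel columns grow to the right and rows downward; lengths in m; the calibration is good to about 2 mm. A picture is of the moment at which its call begins: read the wrist's pose just before it. There is no depth.
- robot.close_job(): hands the job in; it is judged then, once.
Trained networks look in a picture, given as the dict that the camera call returned (one of the last four; its "shot" number tells which), for a name from the list of things; names that differ only in an ending like _2 or _b are one class to them, and where a whole thing is asked for, a point or a joint stands for the part that bears it (a point fixed in the world has none). Each returns a list of dicts, best first, with "score" (0 to 1); they miss things now and then, are a little off and sometimes report something else, mostly with a low value. They report only what shows in the picture. A call takes as long as a camera call.
- optics.trace(name, picture): "pixels" (480x640 bool, what is visible of it) and "point" ([column, row] in pixels, amid what is visible of it).
- optics.landmark_of(name, picture): "point" ([column, row] in pixels: a listed point, or the origin of a listed thing).
The state is a dict: "time_s": time; "q": joint angles; "joint_velocities": joint speeds; "tau": joint torques, N m; "eef_pos": TCP position; "orientation": TCP orientation; "ft_force": force on the tool from outside, world axes, zero at the start; "ft_torque": the same for the moment, N m; "width": finger opening in m; "gripper_force": force on a finger pad.
Only numpy, scipy, OpenCV 4.12 (cv2) and the standard library are available. Lean on these libraries where they do the work, as an engineer would, in place of code of your own. Each camera call takes 0.05 s, during which the arm holds its last target. There are 200 camera calls.

TASK

One of the two plywood crates has a round stamp burnt into its underside. Tip the crate on the robot's left over towards the robot so that it lies on its side, then the one on the right the same way, and when both lie there with their undersides showing, push the stamped one along the table, still lying, to the tape dispatch line so that the tape runs under its middle. Leave the other crate lying where it fell, do not pick up or carry either of them, and do not disturb the other things.

Things in the scene. Friction and masses are not known exactly. Their poses are not given: they have to be found in the camera images.
- crate_stamped: The crate with the stamp: empty open-topped plywood crate, 100 (its x) x 120 (its y) x 150 mm high (its z), walls and floor 8 mm, 0.32 to 0.55 kg, starts upright, its x within 15 degrees of straight away from the robot's front. Origin: centre of its underside; z axis towards the open mouth; tipped towards the robot, its x points up. Set at the left (+y) or right (-y), about 0.27 m from the midline.
- crate_plain: The crate without a stamp: empty open-topped plywood crate, 100 (its x) x 120 (its y) x 150 mm high (its z), walls and floor 8 mm, 0.32 to 0.55 kg, starts upright, its x within 15 degrees of straight away from the robot's front. Origin: centre of its underside; z axis towards the open mouth; tipped towards the robot, its x points up. Set at the other side.
- crate_stamped_mid (a point): centre of the stamped crate, half-way up (75 mm from its underside along its z). Friction is high enough for either crate to tip over its lower edge, not slide, when pushed level at 110 to 135 mm height across its 100 mm depth; past about 34 degrees it falls over by itself and then lies 100 mm high; pushed lying, it slides
- crate_plain_mid (a point): centre of the plain crate, half-way up (75 mm from its underside along its z). In both crates the weight is centred about 66 mm from the underside; lying and pushed off that line at one point, a crate turns
- stamp (a point): centre of the stamp on the underside of the stamped crate: a dark burnt ring 76 mm across with a diagonal cross in it; the other crate's underside is bare plywood
- dispatch_line: the dispatch line: a pale strip of tape flush on the table near its midline, between the two crates, 400 mm long (its x, away from the robot) and 30 mm wide (its y); origin at its centre, nothing to feel. The table between the crates and the line is clear
- tin_a: loose bystander, not part of the job, leave it standing where it is: filled tin 72 mm across, 100 mm high, with a wooden stub to 116 mm, beyond the line; origin under its centre
- tin_b: loose bystander, not part of the job, leave it standing where it is: filled tin 72 mm across, 100 mm high, with a wooden stub to 116 mm, beyond the line; origin under its centre
- tin_c: loose bystander, not part of the job, leave it standing where it is: filled tin 72 mm across, 100 mm high, with a wooden stub to 116 mm, on the robot's side of the work; origin under its centre
- mug: loose bystander, not part of the job, leave it standing where it is: white mug 76 mm across, 85 mm high, at the far left; origin under its centre
- brush: loose bystander, not part of the job, leave it standing where it is: brush lying flat at the far right
- glue: loose bystander, not part of the job, leave it standing where it is: jar with black cap, 56 mm across, 110 mm high, on the robot's side of the work; origin under its centre
- offcut: loose bystander, not part of the job, leave it standing where it is: wooden offcut 110 x 35 x 20 mm, lying to the right of the crates; origin under its centre

How it is judged:
On the way, in this order (a step that is already met when the one before it is completed fails the run):
1. the left crate lies on its side, tipped towards the robot (((angle between crate_stamped's own z axis and vertical between 1.35 and 1.8 rad and angle between crate_stamped's own x axis and vertical below 0.3 rad and world y of crate_stamped_mid above 0.08 m) or (angle between crate_plain's own z axis and vertical between 1.35 and 1.8 rad and angle between crate_plain's own x axis and vertical below 0.3 rad and world y of crate_plain_mid above 0.08 m))), for 0.2 s.
2. the right crate lies on its side, tipped towards the robot (((angle between crate_stamped's own z axis and vertical between 1.35 and 1.8 rad and angle between crate_stamped's own x axis and vertical below 0.3 rad and world y of crate_stamped_mid below -0.08 m) or (angle between crate_plain's own z axis and vertical between 1.35 and 1.8 rad and angle between crate_plain's own x axis and vertical below 0.3 rad and world y of crate_plain_mid below -0.08 m))), for 0.2 s.
3. the stamped crate, lying, has been pushed onto the dispatch line (y of crate_stamped_mid in the frame of dispatch_line between -0.025 and 0.025 m and x of crate_stamped_mid in the frame of dispatch_line between -0.13 and 0.13 m and angle between crate_stamped's own z axis and vertical between 1.35 and 1.8 rad), for 0.2 s.
At the end, for the whole second after the job is handed in: Both crates lie at rest on their sides on the table; the stamped one's centre is within 25 mm of the tape's centre line and within 130 mm of its centre lengthwise; the centre of the plain one's underside is within 160 mm of where it started (tipping alone moves it about 70 mm) (all of step 3 and angle between crate_plain's own z axis and vertical between 1.35 and 1.8 rad and linear speed of each of crate_stamped, crate_plain below 0.02 m/s and distance of crate_plain from where it was at the start of the episode below 0.16 m and height (world z) of each of crate_stamped_mid, crate_plain_mid below 0.075 m); the robot touches nothing.
It fails at once if the stamped crate is lifted off the table (height (world z) of crate_stamped_mid above 0.125 m or (angle between crate_stamped's own z axis and vertical below 0.2 rad and height (world z) of crate_stamped_mid above 0.1 m) or (angle between crate_stamped's own z axis and vertical above 1.4 rad and height (world z) of crate_stamped_mid above 0.085 m)).
It fails at once if the plain crate is lifted off the table (height (world z) of crate_plain_mid above 0.125 m or (angle between crate_plain's own z axis and vertical below 0.2 rad and height (world z) of crate_plain_mid above 0.1 m) or (angle between crate_plain's own z axis and vertical above 1.4 rad and height (world z) of crate_plain_mid above 0.085 m)).
It fails at once if another thing is disturbed (moved over 30 mm) (distance of any of tin_a, tin_b, tin_c, mug, brush, glue, offcut from where it was at the start of the episode above 0.03 m).
It also fails if it takes over 64 s, if anything falls off the work surface, if the arm or the gripper's body presses on something with over 40 N, if the wrist force passes 120 N, or if a joint passes its speed limit or range.

## Working session

There is one attempt and no reset: what is moved stays moved. The work goes in short steps, Python scripts to look and compute and a tool call to move; the robot and the scene stay as the last step left them, time stands still between calls to the robot, and variables do not carry over. Pictures are saved under pics/ and viewed, at most 10 in all, crops included, and the job is handed in when it is done.

Besides the shell and the picture viewer there is one more tool, called after ">>>" in YAML: its name, and indented under it one key for each argument. step_arm: Moves the arm, as the interface text tells. Its arguments: {"type":"object","properties":{"deltas":{"type":"array"},"squeeze":{"type":"number"}},"required":["deltas"]}

```bash
mkdir -p pics
cat > h.py <<'E'
import numpy as np, cv2
from cell import robot, optics
from scipy.spatial.transform import Rotation as Rn
def cam(p):
    if 'R' in p: return np.array(p['R']),np.array(p['t'])
    o=p['obs']; q=o['orientation']
    T=np.eye(4);T[:3,:3]=Rn.from_quat([q[1],q[2],q[3],q[0]]).as_matrix();T[:3,3]=o['eef_pos']
    M=np.linalg.inv(T@np.array(p['hand_eye'])); return M[:3,:3],M[:3,3]
def ray(p,uv):
    d=np.array([(uv[0]-p['cx'])/p['fx'],(uv[1]-p['cy'])/p['fy']]);s=d.copy()
    for _ in range(20): s=d/(1+p['k1']*(s@s))
    R,t=cam(p); return -R.T@t, R.T@np.array([s[0],s[1],1])
def atz(p,uv,z):
    o,d=ray(p,uv); return o+d*(z-o[2])/d[2]
def tri(a,ua,b,ub):
    A=[];B=[]
    for p,u in((a,ua),(b,ub)):
        o,d=ray(p,u);d=d/np.linalg.norm(d);P=np.eye(3)-np.outer(d,d);A.append(P);B.append(P@o)
    return np.linalg.solve(sum(A),sum(B))
def proj(p,X):
    R,t=cam(p);c=R@np.array(X)+t;s=c[:2]/c[2];s=s*(1+p['k1']*(s@s));return [p['fx']*s[0]+p['cx'],p['fy']*s[1]+p['cy']]
def shot(n,save=None):
    o=robot.get_obs();p=optics.grab_frame(n);p['obs']=o
    if save: cv2.imwrite('pics/'+save,cv2.cvtColor(p['frame'],cv2.COLOR_RGB2BGR))
    return p
E
python3 - <<'E'
from h import *
s=shot('scene','scene0.png');d=shot('side','side0.png')
np.set_printoptions(precision=3,suppress=True)
for p in(s,d): print('cam',ray(p,(320,240)))
for n in ['crate_stamped','crate_plain','crate_stamped_mid','crate_plain_mid','dispatch_line','tin_a','mug','brush','glue','offcut']:
    for nm,p in(('s',s),('d',d)):
        for r in optics.landmark_of(n,p)[:4]:
            print(n,nm,round(r['score'],2),np.round(r['point']),atz(p,r['point'],.075 if 'mid' in n else 0)[:2])
o=robot.get_obs();print(o['eef_pos'],o['orientation'],o['time_s'])
E
```

```text
cam (array([1.491, 0.178, 0.838]), array([-0.789, -0.153, -0.595]))
cam (array([-0.02 , -0.653,  1.037]), array([ 0.4  ,  0.51 , -0.761]))
crate_stamped s 0.68 [230. 274.] [ 0.581 -0.252]
crate_stamped d 0.86 [406. 297.] [ 0.584 -0.254]
crate_plain s 0.65 [420. 304.] [0.602 0.266]
crate_plain d 0.57 [294. 184.] [0.604 0.284]
crate_stamped_mid d 0.85 [408. 280.] [ 0.578 -0.25 ]
crate_plain_mid s 0.56 [424. 281.] [0.599 0.266]
crate_plain_mid d 0.92 [299. 171.] [0.606 0.254]
dispatch_line s 0.93 [332. 260.] [0.469 0.016]
dispatch_line d 0.74 [308. 251.] [0.472 0.03 ]
dispatch_line d 0.69 [486. 330.] [ 0.672 -0.451]
dispatch_line d 0.44 [404. 295.] [ 0.582 -0.246]
tin_a s 0.76 [294. 327.] [ 0.738 -0.03 ]
tin_a s 0.6 [249. 207.] [ 0.244 -0.303]
tin_a s 0.38 [226. 253.] [ 0.494 -0.294]
tin_a d 0.68 [363. 209.] [0.707 0.061]
tin_a d 0.65 [395. 222.] [ 0.748 -0.041]
tin_a d 0.65 [321. 386.] [ 0.253 -0.309]
mug s 0.74 [493. 322.] [0.631 0.443]
mug s 0.68 [422. 302.] [0.595 0.271]
mug d 0.69 [272. 158.] [0.622 0.432]
mug d 0.33 [490. 333.] [ 0.674 -0.462]
brush s 0.7 [149. 285.] [ 0.667 -0.447]
brush d 0.91 [484. 332.] [ 0.664 -0.452]
brush d 0.32 [392. 221.] [ 0.744 -0.032]
glue s 0.58 [426. 230.] [0.268 0.279]
glue d 0.72 [197. 231.] [0.257 0.292]
offcut s 0.8 [165. 237.] [ 0.455 -0.506]
offcut s 0.39 [227. 253.] [ 0.492 -0.291]
offcut s 0.18 [248. 209.] [ 0.257 -0.303]
offcut d 0.71 [443. 399.] [ 0.454 -0.505]
offcut d 0.3 [361. 207.] [0.708 0.069]
[0.224 0.502 0.219] [ 0.     0.208  0.978 -0.   ] 1.1
```

View pics/scene0.png

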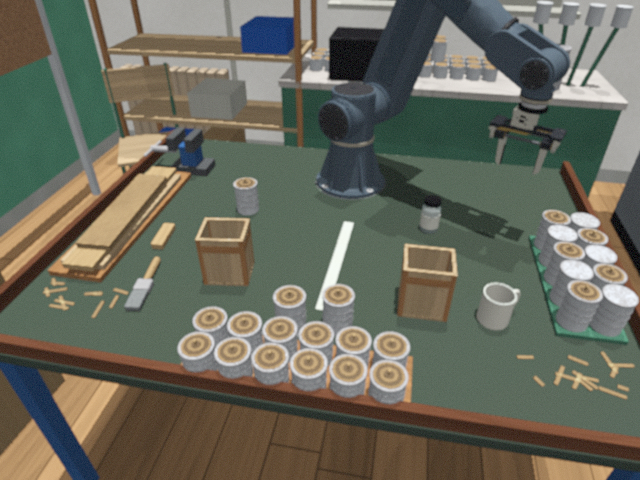

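View pics/side0.png

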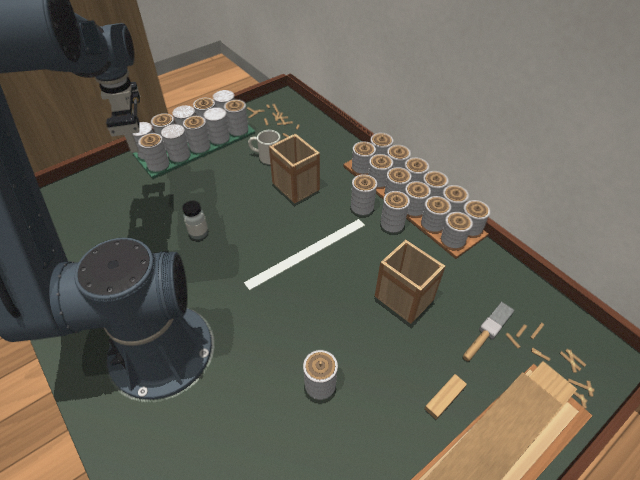

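The scene shows the left crate at about (428,282) and the right one at (226,250). The tape runs from (349,222) to (322,306), with two tins beyond it at (290,305) and (338,305). I'll use the mouth corners to get each crate's yaw.

Run:
```python
from h import *
np.set_printoptions(precision=3,suppress=True)
s=shot('scene');d=shot('side')
def big(p,c,f):
    im=cv2.cvtColor(p['frame'],cv2.COLOR_RGB2BGR)[c[1]:c[1]+75,c[0]:c[0]+100]
    return cv2.resize(im,(400,300),interpolation=cv2.INTER_CUBIC)
cv2.imwrite('pics/crops.png',np.vstack([np.hstack([big(s,(380,235),4),big(s,(180,205),4)]),np.hstack([big(d,(250,130),4),big(d,(362,232),4)])]))
a,b=atz(s,(350,223),0),atz(s,(322,306),0);print('tape',a,b)
a,b=atz(d,(247,287),0),atz(d,(363,224),0);print('tape',a,b)
for uv in((354,180),(380,132),(487,235),(457,253)): print('tray/cans',uv,atz(d,uv,.0))
for n,z in(('tin_a',0),('stamp',0)):
  for r in optics.landmark_of(n,s)[:9]: print(n,round(r['score'],2),atz(s,r['point'],z))
```

```text
tape [0.273 0.04  0.   ] [0.655 0.022 0.   ]
tape [0.268 0.031 0.   ] [0.666 0.012 0.   ]
tray/cans (354, 180) [0.771 0.177 0.   ]
tray/cans (380, 132) [1.014 0.315 0.   ]
tray/cans (487, 235) [ 0.928 -0.246  0.   ]
tray/cans (457, 253) [ 0.805 -0.237  0.   ]
tin_a 0.93 [0.706 0.068 0.   ]
tin_a 0.88 [ 0.737 -0.025  0.   ]
tin_a 0.78 [ 0.242 -0.315  0.   ]
```

View pics/crops.png

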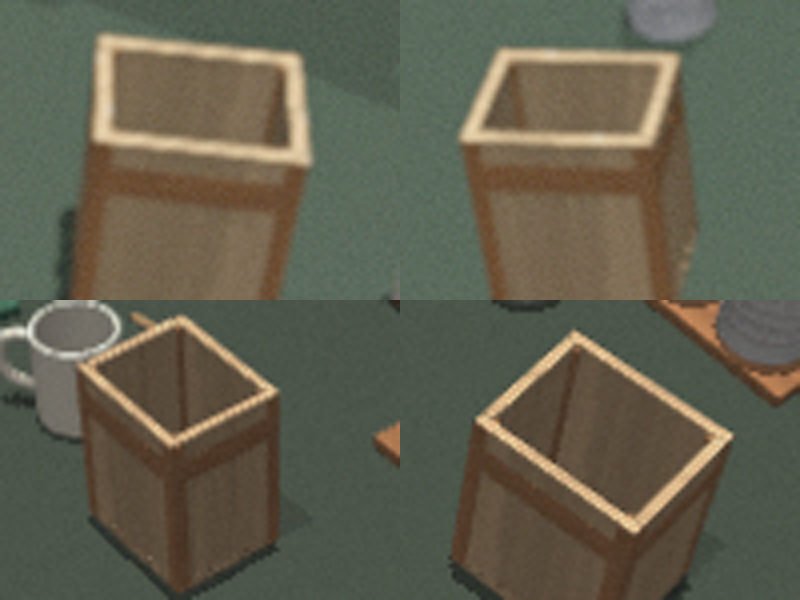

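The crops show both mouths clearly, so I can read four rim corners for each crate in each view.

Run:
```python
from h import *
np.set_printoptions(precision=3,suppress=True)
s=shot('scene');d=shot('side')
L={'left':[(s,(380,235),[(97,37),(300,53),(312,163),(93,142)]),(d,(250,130),[(80,68),(182,17),(278,92),(173,145)])],
'right':[(s,(180,205),[(98,50),(281,53),(250,148),(60,143)]),(d,(362,232),[(78,122),(175,32),(332,137),(235,232)])]}
for k,v in L.items():
  for p,o,c in v:
    X=np.array([atz(p,(o[0]+(a-1.5)/4,o[1]+(b-1.5)/4),.15)[:2] for a,b in c])
    r=cv2.minAreaRect((X*1000).astype(np.float32));e=[X[(i+1)%4]-X[i] for i in range(4)]
    print(k,X.mean(0),[round(float(np.hypot(*q)),3) for q in e],[round(float(np.degrees(np.arctan2(q[1],q[0])))%90,1) for q in e])
```

```text
left [0.604 0.27 ] [0.122, 0.103, 0.123, 0.101] [3.2, 1.5, 2.2, 1.4]
left [0.603 0.269] [0.097, 0.117, 0.096, 0.114] [2.2, 1.5, 0.6, 1.9]
right [ 0.579 -0.253] [0.123, 0.106, 0.119, 0.104] [9.1, 7.5, 8.4, 9.4]
right [ 0.576 -0.254] [0.098, 0.118, 0.096, 0.116] [8.9, 7.9, 7.4, 8.5]
```

>>> step_arm:
  deltas:
    - [0, 0, 0, 0, 0, -0.105, 0]
    - [0, 0, 0, 0, 0, -0.105, 0]
    - [0, 0, 0, 0, 0, -0.105, 0]
    - [0, 0, 0, 0, 0, -0.104, 0]
    - [-0.034, -0.017, 0, 0, 0, 0, 0]
    - [-0.034, -0.017, 0, 0, 0, 0, 0]
    - [-0.034, -0.017, 0, 0, 0, 0, 0]
    - [-0.034, -0.017, 0, 0, 0, 0, 0]
    - [-0.034, -0.017, 0, 0, 0, 0, 0]
    - [-0.034, -0.017, 0, 0, 0, 0, 0]
  squeeze: 20

```text
time_s: 2.23
eef_pos: [0.4296, 0.399, 0.2188]
orientation: [0.0, 0.0, 1.0, 0.0]
ft_force: [-0.4, 1.4, 0.2]
width: 0.0308
gripper_force: 0.0
```

>>> step_arm:
  deltas:
    - [-0.034, -0.016, 0, 0, 0, 0, 0]
    - [-0.034, -0.016, 0, 0, 0, 0, 0]
    - [-0.034, -0.016, 0, 0, 0, 0, 0]
    - [-0.034, -0.016, 0, 0, 0, 0, 0]
    - [-0.034, -0.016, 0, 0, 0, 0, 0]
    - [-0.034, -0.016, 0, 0, 0, 0, 0]
    - [-0.034, -0.016, 0, 0, 0, 0, 0]
    - [-0.034, -0.015, 0, 0, 0, 0, 0]
    - [0, 0, 0.03, 0, 0, 0, 0]
    - [0, 0, 0.04, 0, 0, 0, 0]

```text
time_s: 3.07
eef_pos: [0.7034, 0.2719, 0.1508]
orientation: [0.003, 0.002, 1.0, 0.001]
ft_force: [-0.1, 0.8, -1.8]
width: 0.0005
gripper_force: 0.0
```

>>> step_arm:
  deltas:
    - [0, 0, 0.029, 0, 0, 0, 0]
    - [0.015, 0, 0, 0, 0, 0, 0]
    - [0.015, 0, 0, 0, 0, 0, 0]
    - [0.01, 0, 0, 0, 0, 0, 0]
    - [0.01, 0, 0, 0, 0, 0, 0]
    - [0.01, 0, 0, 0, 0, 0, 0]
    - [0.01, 0, 0, 0, 0, 0, 0]
    - [0.01, 0, 0, 0, 0, 0, 0]
    - [0.01, 0, 0, 0, 0, 0, 0]
    - [0.01, 0, 0, 0, 0, 0, 0]

```text
time_s: 3.9
eef_pos: [0.601, 0.2732, 0.1211]
orientation: [0.002, 0.0, 1.0, 0.001]
ft_force: [3.3, -0.2, 7.2]
width: 0.0004
gripper_force: 3.0
```

>>> step_arm:
  deltas:
    - [0.01, 0, 0, 0, 0, 0, 0]
    - [0.01, 0, 0, 0, 0, 0, 0]
    - [0, 0, 0, 0, 0, 0, 0]
    - [0, 0, 0, 0, 0, 0, 0]
    - [0, 0, 0, 0, 0, 0, 0]
    - [0, 0, 0, 0, 0, 0, 0]
    - [0, 0, 0, 0, 0, 0, 0]
    - [0, 0, 0, 0, 0, 0, 0]
    - [0, 0, 0, 0, 0, 0, 0]
    - [0, 0, 0, 0, 0, 0, 0]

```text
time_s: 4.73
eef_pos: [0.58, 0.2729, 0.1196]
orientation: [-0.0, 0.0, 1.0, -0.0]
ft_force: [0.9, -0.1, -0.8]
width: 0.0001
gripper_force: 0.0
```

Run:
```python
from h import *
s=shot('scene','scene1.png');print(robot.get_obs()['ft_force'])
for r in optics.landmark_of('stamp',s): print(r)
```

```text
[-0.13186298  0.15522237  0.06079869]
{'point': [337.2, 262.4], 'score': 0.66}
```

View pics/scene1.png

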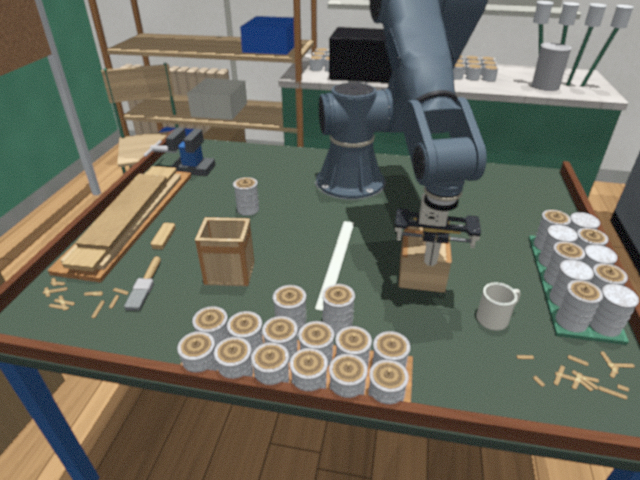

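The left crate now lies at (425,260), and the underside looks bare where it shows. Next is the right crate.

>>> step_arm:
  deltas:
    - [0, 0, -0.04, 0, 0, 0, 0]
    - [0, 0, -0.04, 0, 0, 0, 0]
    - [0, 0, -0.03, 0, 0, 0, 0]
    - [-0.0075, -0.04, 0, 0, 0, 0, 0]
    - [-0.0075, -0.04, 0, 0, 0, 0, 0]
    - [-0.0075, -0.04, 0, 0, 0, 0, 0]
    - [-0.0075, -0.04, 0, 0, 0, 0, 0]
    - [-0.0075, -0.04, 0, 0, 0, 0, 0]
    - [-0.0075, -0.04, 0, 0, 0, 0, 0]
    - [-0.0075, -0.04, 0, 0, 0, 0, 0]

```text
time_s: 5.67
eef_pos: [0.6323, -0.0091, 0.2298]
orientation: [0.0, 0.0, 1.0, -0.0]
ft_force: [0.6, -0.8, -0.7]
width: 0.0006
gripper_force: 0.0
```

>>> step_arm:
  deltas:
    - [-0.0075, -0.0385, 0, 0, 0, 0, 0]
    - [-0.0075, -0.0385, 0, 0, 0, 0, 0]
    - [-0.0075, -0.0385, 0, 0, 0, 0, 0]
    - [-0.0075, -0.0385, 0, 0, 0, 0, 0]
    - [-0.0075, -0.0385, 0, 0, 0, 0, 0]
    - [-0.0075, -0.0385, 0, 0, 0, 0, 0]
    - [0, 0, 0.03, 0, 0, -0.074, 0]
    - [0, 0, 0.03, 0, 0, -0.074, 0]
    - [0, 0, 0.01, 0, 0, 0, 0]
    - [0, 0, 0, 0, 0, 0, 0]

```text
time_s: 6.5
eef_pos: [0.6757, -0.2375, 0.1566]
orientation: [-0.002, -0.072, 0.997, 0.001]
ft_force: [0.7, 0.2, -0.1]
width: 0.0004
gripper_force: 0.0
```

Run:
```python
from h import *
s=shot('scene')
for p in (s,shot('side')):
  for n in('stamp','crate_stamped_mid','crate_plain_mid'): print(n,[(r['point'],r['score']) for r in optics.landmark_of(n,p)])
```

```text
stamp [([338.3, 324.6], 0.25)]
crate_stamped_mid [([229.2, 254.9], 0.7)]
crate_plain_mid []
stamp [([407.0, 297.6], 0.95), ([486.4, 334.2], 0.71), ([406.6, 279.7], 0.45), ([197.9, 232.5], 0.16)]
crate_stamped_mid [([408.0, 280.5], 0.81)]
crate_plain_mid [([262.9, 193.1], 0.89)]
```

>>> step_arm:
  deltas:
    - [0, 0, 0.038, 0, 0, 0, 0]
    - [0.01, 0, 0, 0, 0, 0, 0]
    - [0.01, 0, 0, 0, 0, 0, 0]
    - [0.01, 0, 0, 0, 0, 0, 0]
    - [0.01, 0, 0, 0, 0, 0, 0]
    - [0.01, 0, 0, 0, 0, 0, 0]
    - [0.01, 0, 0, 0, 0, 0, 0]
    - [0.01, 0, 0, 0, 0, 0, 0]
    - [0.01, 0, 0, 0, 0, 0, 0]
    - [0.01, 0, 0, 0, 0, 0, 0]

```text
time_s: 7.73
eef_pos: [0.5893, -0.2518, 0.1236]
orientation: [0.002, -0.073, 0.997, -0.001]
ft_force: [3.6, 0.2, 6.4]
width: 0.0004
gripper_force: 2.9
```

>>> step_arm:
  deltas:
    - [0.01, 0, 0, 0, 0, 0, 0]
    - [0.01, 0, 0, 0, 0, 0, 0]
    - [0.01, 0, 0, 0, 0, 0, 0]
    - [0, 0, 0, 0, 0, 0, 0]
    - [0, 0, 0, 0, 0, 0, 0]
    - [0, 0, -0.01, 0, 0, 0, 0]
    - [0, 0, -0.04, 0, 0, 0, 0]
    - [-0.02, 0, -0.04, 0, 0, 0, 0]
    - [-0.04, 0, 0, 0, 0, 0, 0]
    - [-0.04, 0, 0, 0, 0, 0, 0]

```text
time_s: 8.57
eef_pos: [0.6581, -0.2416, 0.2133]
orientation: [0.002, -0.073, 0.997, -0.001]
ft_force: [0.5, 0.0, 0.1]
width: 0.0002
gripper_force: 0.0
```

Run:
```python
from h import *
s=shot('scene','scene2.png');d=shot('side','side2.png')
cv2.imwrite('pics/two.png',np.hstack([cv2.resize(cv2.imread('pics/'+f)[150:450,100:500],(400,300)) for f in('scene2.png','side2.png')]))
np.set_printoptions(precision=3,suppress=True)
for p in (s,d):
  for n in('stamp','crate_stamped','crate_stamped_mid','crate_plain_mid'): print(n,[(np.round(r['point']),round(r['score'],2),atz(p,r['point'],.05)) for r in optics.landmark_of(n,p)])
```

```text
stamp [(array([234., 251.]), 0.78, array([ 0.542, -0.248,  0.05 ]))]
crate_stamped [(array([231., 247.]), 0.7, array([ 0.525, -0.26 ,  0.05 ])), (array([337., 260.]), 0.6, array([0.525, 0.038, 0.05 ]))]
crate_stamped_mid [(array([239., 232.]), 0.8, array([ 0.453, -0.263,  0.05 ]))]
crate_plain_mid [(array([426., 227.]), 0.32, array([0.325, 0.272, 0.05 ]))]
stamp []
crate_stamped [(array([393., 302.]), 0.55, array([ 0.518, -0.264,  0.05 ]))]
crate_stamped_mid [(array([362., 209.]), 0.65, array([0.672, 0.027, 0.05 ]))]
crate_plain_mid [(array([260., 192.]), 0.58, array([0.47 , 0.271, 0.05 ]))]
```

View pics/two.png

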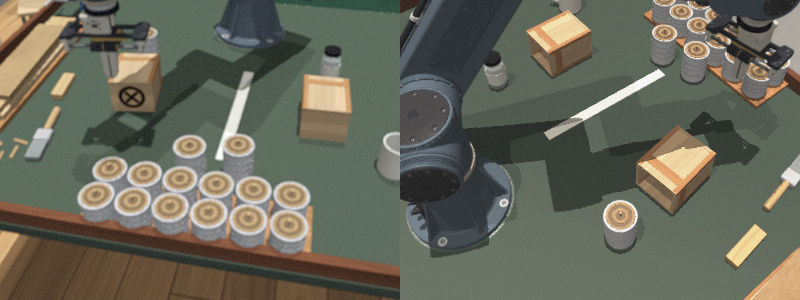

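The stamp shows on the right crate (panel pixel 132,97), and both crates are lying. I'll push the stamped one with the fingers open, straddling its weight line on the outer face.

>>> step_arm:
  deltas:
    - [0.0326, -0.0192, 0, 0, 0, 0, 0.093]
    - [0.0326, -0.0192, 0, 0, 0, 0, 0.093]
    - [0.0326, -0.0192, 0, 0, 0, 0, 0.093]
    - [0.0326, -0.0192, 0, 0, 0, 0, 0.093]
    - [0.0326, -0.0192, 0, 0, 0, 0, 0.093]
    - [0.0326, -0.0192, 0, 0, 0, 0, 0.093]
    - [0, 0, 0, 0, 0, 0.1208, 0.093]
    - [0, 0, 0, 0, 0, 0.1208, 0.093]
    - [0, 0, 0, 0, 0, 0.1208, 0.093]
    - [0, 0, 0, 0, 0, 0.1208, 0.093]

```text
time_s: 9.9
eef_pos: [0.4786, -0.3842, 0.2094]
orientation: [0.0, 0.171, 0.985, -0.0]
ft_force: [0.4, 0.9, -0.6]
width: 0.0627
gripper_force: 0.0
```

>>> step_arm:
  deltas:
    - [0, 0, 0, 0, 0, 0.1208, 0.093]
    - [0, 0, 0, 0, 0, 0.1208, 0.093]
    - [0, 0, 0, 0, 0, 0.1208, 0.093]
    - [0, 0, 0, 0, 0, 0.1208, 0.093]
    - [0, 0, 0, 0, 0, 0.1208, 0.093]
    - [0, 0, 0, 0, 0, 0.1208, 0.093]
    - [0, 0, 0, 0, 0, 0.1208, 0.093]
    - [0, 0, 0, 0, 0, 0.1208, 0.093]
    - [0, 0, 0, 0, 0, 0.1208, 0.093]
    - [0, 0, 0, 0, 0, 0, 0.093]

```text
time_s: 10.73
eef_pos: [0.4789, -0.384, 0.2092]
orientation: [0.0, 0.655, 0.755, -0.0]
ft_force: [0.4, 0.5, -0.4]
width: 0.0927
gripper_force: 0.0
```

Run:
```python
from h import *
o=robot.get_obs();print(o['q'],o['eef_pos'],o['orientation'])
s=shot('scene');w=shot('wrist','w.png');d=shot('side','side3.png')
im=cv2.imread('pics/side3.png')[250:370,310:450]
cv2.imwrite('pics/two3.png',np.hstack([cv2.resize(im,(467,400),interpolation=cv2.INTER_CUBIC),cv2.resize(cv2.imread('pics/w.png')[:,160:480],(267,400))]))
np.set_printoptions(precision=3,suppress=True)
for p in (s,d,w):
  for n in('stamp','crate_stamped','crate_stamped_mid','crate_plain_mid'): print(n,[(np.round(r['point']),round(r['score'],2),atz(p,r['point'],.05)) for r in optics.landmark_of(n,p)])
```

```text
[-7.51587920e-01  4.75533738e-01  1.48793050e+00 -4.54233788e-06
  1.17781888e+00 -8.93172390e-01] [ 0.47894125 -0.3839584   0.20924776] [ 1.54586085e-04  6.55319141e-01  7.55352103e-01 -7.81912369e-06]
stamp [(array([232., 250.]), 0.59, array([ 0.536, -0.255,  0.05 ]))]
crate_stamped [(array([234., 246.]), 0.91, array([ 0.521, -0.253,  0.05 ]))]
crate_stamped_mid [(array([238., 231.]), 0.79, array([ 0.45 , -0.268,  0.05 ]))]
crate_plain_mid [(array([249., 206.]), 0.3, array([ 0.314, -0.278,  0.05 ]))]
stamp []
crate_stamped [(array([395., 298.]), 0.9, array([ 0.53 , -0.259,  0.05 ]))]
crate_stamped_mid []
crate_plain_mid [(array([263., 196.]), 0.67, array([0.47 , 0.252, 0.05 ]))]
stamp [(array([100.,  92.]), 0.62, array([ 0.284, -0.306,  0.05 ]))]
crate_stamped [(array([406.,  82.]), 0.69, array([ 0.523, -0.264,  0.05 ]))]
crate_stamped_mid [(array([98., 91.]), 0.22, array([ 0.282, -0.306,  0.05 ]))]
crate_plain_mid []
```

View pics/two3.png

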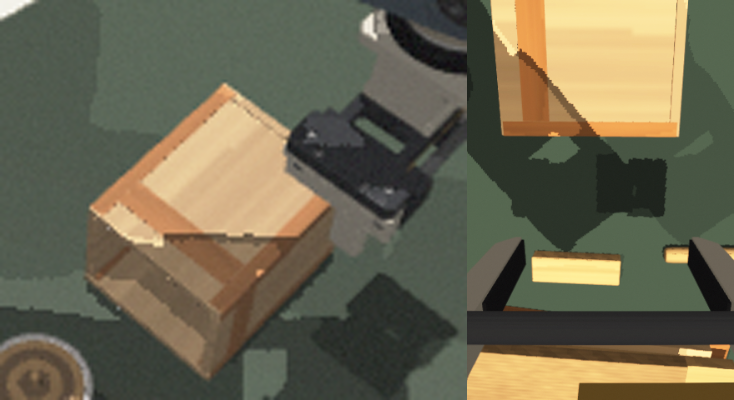

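>>> step_arm:
  deltas:
    - [0, 0, 0.04, 0, 0, 0, 0.093]
    - [0, 0, 0.04, 0, 0, 0, 0.093]
    - [0, 0, 0.04, 0, 0, 0, 0.093]
    - [0, 0, 0.04, 0, 0, 0, 0.093]
    - [0, 0, 0.009, 0, 0, 0, 0.093]
    - [0.01, 0, 0, 0, 0, 0, 0.093]
    - [0.01, 0, 0, 0, 0, 0, 0.093]
    - [0.01, 0, 0, 0, 0, 0, 0.093]
    - [0.01, 0, 0, 0, 0, 0, 0.093]
    - [0.01, 0, 0, 0, 0, 0, 0.093]

```text
time_s: 12.32
eef_pos: [0.4729, -0.3341, 0.042]
orientation: [0.002, 0.653, 0.757, -0.0]
ft_force: [0.1, -3.9, 3.3]
width: 0.0928
gripper_force: 1.8
```

>>> step_arm:
  deltas:
    - [0.012, 0, 0, 0, 0, 0, 0.093]
    - [0.015, 0, 0, 0, 0, 0, 0.093]
    - [0.015, 0, 0, 0, 0, 0, 0.093]
    - [0.015, 0, 0, 0, 0, 0, 0.093]
    - [0.015, 0, 0, 0, 0, 0, 0.093]
    - [0.015, 0, 0, 0, 0, 0, 0.093]
    - [0.015, 0, 0, 0, 0, 0, 0.093]
    - [0.015, 0, 0, 0, 0, 0, 0.093]
    - [0.015, 0, 0, 0, 0, 0, 0.093]
    - [0.015, 0, 0, 0, 0, 0, 0.093]

```text
time_s: 13.15
eef_pos: [0.4501, -0.1876, 0.0399]
orientation: [0.0, 0.653, 0.757, -0.0]
ft_force: [0.6, -2.8, 2.8]
width: 0.093
gripper_force: 2.1
```

>>> step_arm:
  deltas:
    - [0.015, 0, 0, 0, 0, 0, 0.093]
    - [0.015, 0, 0, 0, 0, 0, 0.093]
    - [0.015, 0, 0, 0, 0, 0, 0.093]
    - [0.015, 0, 0, 0, 0, 0, 0.093]
    - [0.015, 0, 0, 0, 0, 0, 0.093]
    - [0.01, 0, 0, 0, 0, 0, 0.093]
    - [0.01, 0, 0, 0, 0, 0, 0.093]
    - [0.01, 0, 0, 0, 0, 0, 0.093]
    - [0, 0, 0, 0, 0, 0, 0.093]
    - [0, 0, 0, 0, 0, 0, 0.093]

```text
time_s: 13.98
eef_pos: [0.4346, -0.0846, 0.0397]
orientation: [-0.0, 0.653, 0.758, -0.0]
ft_force: [0.0, -0.3, 0.1]
width: 0.0932
gripper_force: 0.0
```

Run:
```python
from h import *
o=robot.get_obs();print(o['eef_pos'],o['orientation'],o['ft_force'])
s=shot('scene','scene4.png');d=shot('side','side4.png')
cv2.imwrite('pics/two4.png',np.hstack([cv2.resize(cv2.imread('pics/'+f)[a:a+150,b:b+200],(400,300),interpolation=cv2.INTER_CUBIC) for f,a,b in(('scene4.png',170,220),('side4.png',170,220))]))
np.set_printoptions(precision=3,suppress=True)
for p in (s,d):
  for n in('stamp','crate_stamped','crate_stamped_mid','crate_plain_mid'): print(n,[(np.round(r['point']),round(r['score'],2),atz(p,r['point'],.05)) for r in optics.landmark_of(n,p)])
```

```text
[ 0.43455887 -0.08460707  0.039718  ] [-4.83373156e-04  6.52812532e-01  7.57519344e-01 -8.88949778e-05] [ 0.00793489 -0.25053225  0.07249417]
stamp [(array([328., 249.]), 0.66, array([0.483, 0.005, 0.05 ]))]
crate_stamped [(array([324., 246.]), 0.55, array([ 0.471, -0.008,  0.05 ]))]
crate_stamped_mid []
crate_plain_mid [(array([491., 321.]), 0.28, array([0.68 , 0.423, 0.05 ]))]
stamp [(array([320., 244.]), 0.88, array([ 0.49 , -0.003,  0.05 ]))]
crate_stamped [(array([318., 246.]), 0.8, array([ 0.479, -0.005,  0.05 ]))]
crate_stamped_mid [(array([296., 259.]), 0.98, array([ 0.407, -0.006,  0.05 ])), (array([319., 386.]), 0.52, array([ 0.237, -0.324,  0.05 ]))]
crate_plain_mid [(array([261., 194.]), 0.86, array([0.47 , 0.264, 0.05 ]))]
```

View pics/two4.png

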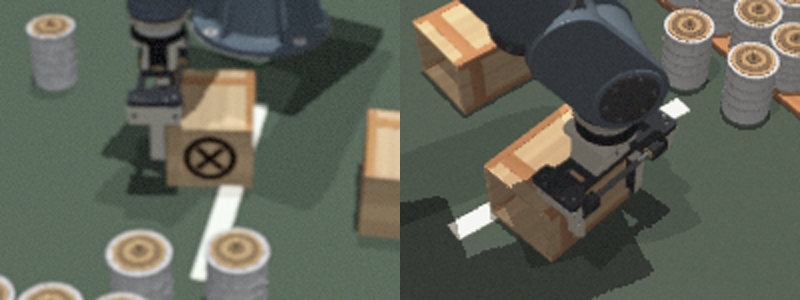

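The stamped crate sits just short of the tape, with its stamp at about (324,249). It needs roughly 40 mm more.

>>> step_arm:
  deltas:
    - [0.008, 0, 0, 0, 0, 0, 0.093]
    - [0.008, 0, 0, 0, 0, 0, 0.093]
    - [0.008, 0, 0, 0, 0, 0, 0.093]
    - [0.007, 0, 0, 0, 0, 0, 0.093]
    - [0.006, 0, 0, 0, 0, 0, 0.093]
    - [0.004, 0, 0, 0, 0, 0, 0.093]
    - [0, 0, 0, 0, 0, 0, 0.093]
    - [-0.01, 0, 0, 0, 0, 0, 0.093]
    - [-0.03, 0, 0, 0, 0, 0, 0.093]
    - [-0.03, 0, 0, 0, 0, 0, 0.093]

```text
time_s: 15.32
eef_pos: [0.4391, -0.1148, 0.0399]
orientation: [-0.0, 0.652, 0.758, -0.0]
ft_force: [0.5, -0.4, 0.1]
width: 0.0931
gripper_force: 0.0
```

>>> step_arm:
  deltas:
    - [-0.03, 0, -0.02, 0, 0, 0, 0.093]
    - [-0.03, 0, -0.04, 0, 0, 0, 0.093]
    - [-0.03, 0, -0.04, 0, 0, 0, 0.093]
    - [-0.03, 0, -0.03, 0, 0, 0, 0.093]
    - [-0.03, 0, 0, 0, 0, 0, 0.093]
    - [-0.03, 0, 0, 0, 0, 0, 0.093]
    - [0, 0, 0, 0, 0, 0, 0.093]
    - [0, 0, 0, 0, 0, 0, 0.093]
    - [0, 0, 0, 0, 0, 0, 0.093]
    - [0, 0, 0, 0, 0, 0, 0.093]

```text
time_s: 16.15
eef_pos: [0.4637, -0.2808, 0.1557]
orientation: [-0.001, 0.653, 0.757, 0.0]
ft_force: [0.4, -0.4, 0.5]
width: 0.0929
gripper_force: 0.0
```

Run:
```python
from h import *
s=shot('scene','scene5.png');d=shot('side','side5.png')
cv2.imwrite('pics/two5.png',np.hstack([cv2.resize(cv2.imread('pics/'+f)[a:a+150,b:b+200],(400,300),interpolation=cv2.INTER_CUBIC) for f,a,b in(('scene5.png',170,260),('side5.png',170,220))]))
np.set_printoptions(precision=3,suppress=True)
for p in (s,d):
  for n in('stamp','crate_stamped','crate_stamped_mid','crate_plain_mid'): print(n,[(np.round(r['point']),round(r['score'],2),atz(p,r['point'],.05)) for r in optics.landmark_of(n,p)])
```

```text
stamp [(array([343., 250.]), 0.87, array([0.478, 0.046, 0.05 ]))]
crate_stamped [(array([340., 251.]), 0.77, array([0.487, 0.041, 0.05 ]))]
crate_stamped_mid [(array([340., 234.]), 0.85, array([0.406, 0.029, 0.05 ]))]
crate_plain_mid []
stamp [(array([310., 236.]), 0.83, array([0.484, 0.036, 0.05 ])), (array([195., 234.]), 0.62, array([0.235, 0.241, 0.05 ]))]
crate_stamped [(array([311., 239.]), 0.88, array([0.481, 0.027, 0.05 ])), (array([278., 180.]), 0.16, array([0.548, 0.283, 0.05 ]))]
crate_stamped_mid [(array([287., 253.]), 0.85, array([0.4  , 0.027, 0.05 ]))]
crate_plain_mid [(array([262., 193.]), 0.55, array([0.474, 0.264, 0.05 ]))]
```

View pics/two5.png

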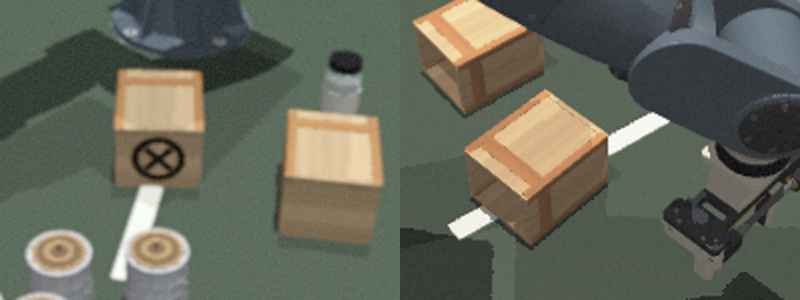

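Both views put the stamped crate's centre at about (0.403, 0.028), on the tape line (y ≈ 0.029). The plain crate lies where it fell.

```bash
python3 -c "
from cell import robot
print(robot.close_job())"
```

```text
the job is handed in; nothing more can be done
None
```

I tipped both crates towards the robot and pushed the stamped one (the right one), still lying, to the tape, with its centre measured within a few millimetres of the line; the job is handed in, but no verdict came back.

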